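# Ease the clamp on the crooked blank

### The arm

A 6-joint arm with a two-finger parallel gripper is mounted at the origin on a cart in front of the work surface, level with it; the furniture and walls round the work are solid. World frame = base frame: x ahead of the robot, y to its left, z up, the work surface at z = 0. Lengths are in m, angles in rad, forces in N, time in s.
With the tool pointing down it reaches from about 0.35 to 0.85 m from the base axis. Payload 8.1 kg.
Tool frame: the origin (TCP) lies on the centre line of the jaws, within the pads' length; the fingertips stand 22 mm ahead of it and the grasp point (between the pads) lies 3 mm ahead of it; z points along the fingers, y is the line along which they close (so a half turn about z gives the same grasp; the last joint's range is limited). The gripper opens to 93 mm and grips with 3 to 60 N. Pads are 15 mm wide; open, the fingers measure 128 mm over their backs; the gripper's body (75 mm by 188 mm) begins 65 mm behind the grasp point.
Start: joints at [-1.318, 0.13, 1.488, -0, 1.523, -0.085], TCP at [0.199, -0.566, 0.241] pointing down, gripper open.
Joint ranges: [-2.96, 2.96], [-0.89, 2.26], [0.02, 2.5], [-1.34, 4.48], [0, 2.73], [-2.66, 2.66]. Speed limits (rad/s): [2.39, 2.39, 2.79, 3.14, 3.14, 3.14].

### API

Orientations are given as a rotation vector (axis times angle).
In Python, from plant import robot, vision gives the robot as it stands (robot), with the cameras (vision).
- The arm moves only by the shell command python3 inch.py 'ROWS' [FORCE]. ROWS is a JSON list of rows, 1 to 20 of them, each an object with the fields finger_gap (the finger opening in m), d (a list: dx, dy, dz in shares of 0.3 m (1.0 is 0.3 m)), rz (a turn about the tool's z in normalised numbers (1 is 2 pi rad)); a field left out counts as zero (the opening has to be given); each row shifts and turns the commanded pose from where the row before left it, along the tool's axes as they then stand; what a row does not reach is not made up. A row lasts 1/10 s, in which the tool goes at most 0.05 m and 0.15 rad, less where a joint would pass 70% of its speed; a pose out of reach is approached as far as the arm can. The fingers move at their own pace and stop on an object; FORCE is the grip in N (left out, the last holds). Time passes only in rows, so rows that do not move let the fingers close. It prints the time, the measured TCP pose, the force, the opening and the grip force at its end. A shift or turn number past 1, either way, is cut back to 1. Input that does not fit is refused with a message, and nothing moves.
- robot.read_state(): the state, without advancing time (a new reading comes with each control period).
- vision.read_camera(name): name is "scene" or "top" or "wrist"; returns a dict with "image" (480x640x3 uint8, red, green, blue), "fx", "fy", "cx", "cy" (pixels), "R" (3x3) and "t" (3): a world point X has camera coordinates R X + t. Camera axes: x right, y down, z forward; pixel columns grow to the right and rows downward; lengths in m; the calibration is good to about 2 mm. A picture is of the moment at which its call begins. There is no depth.
- robot.close_job(): hands the job in; it is judged then, once.
The state is a dict: "t": time; "q": joint angles; "dq": joint speeds; "joint_torque": joint torques, N m; "tool_pos": TCP position; "orientation": TCP orientation; "force": force on the tool from outside, world axes, zero at the start; "wrist_torque": the same for the moment, N m; "opening": finger opening in m; "gripper_force": force on a finger pad.
Only numpy, scipy, OpenCV 4.12 (cv2) and the standard library are available. Lean on these libraries where they do the work, as an engineer would, in place of code of your own. Each camera call takes 0.05 s, during which the arm holds its last target. There are 200 camera calls.

### The job

One of the two beech blanks on the fixture plate has slipped crooked; the other still lies square to the plate. Turn the wing knob of the clamp over the crooked blank down until it seats, then back it off a quarter turn and keep hold of it there: finish with the knob still gripped, so that it cannot turn while I tap the blank square. Leave the other clamp's knob as it is, and do not shift either blank.

Things in the scene. Friction and masses are not known exactly. Their poses are not given: they have to be found in the camera images.
- fixture: aluminium fixture plate bolted to the bench, 165 (x) x 340 (y) x 12 mm, origin at the centre of its underside, on the table top. Two identical strap clamps stand on it, 170 mm apart along its y, each with a blank under its nose. Its long edges run along its y.
- strap_left: steel strap of the left clamp (plate y = +85 mm), 106 x 30 x 12 mm, lying along the plate's x from a heel block at the back, over a stud, to a nose over the middle of a blank. Origin on the stud's axis (plate x = +27 mm) at the strap's underside, 50 mm above the table when seated; a blank's centre lies 55 mm in front of it. The strap goes up and down with its knob, 1.75 mm a turn.
- strap_right: the same for the right clamp (plate y = -85 mm).
- blank_1: beech block 55 (x) x 110 (y) x 38 mm, loose, lying on the plate under the nose of either clamp; origin at the centre of its underside. A square blank has its long side (its y) along the plate's y to within 3 degrees; the crooked one is turned from it by 16 to 26 degrees.
- blank_2: beech block of the same size and look, loose, under the other clamp's nose; origin and axes as blank_1.
- knob_left (a joint): turn of the left clamp's wing knob in rad: 0 = seated (a hard stop: strap tight on the blank), negative = backed off; it grows when turned clockwise as seen from above (tightening). It starts 2.3 to 3.6 rad backed off; range -5.4 to 0. Thread drag is about 0.12 N m, and it stays where it is left.
- knob_right (a joint): the same for the right clamp's wing knob.
- knob_left_grip (a point): point on the left knob's vertical axis at pinching height, about 94 mm above the table. The black wing is an upright bar 13 mm thick, 67 mm long, from 13 mm below to 10 mm above this point; its length is this frame's x, which turns with the knob. Below it is a round hub: 25 mm across at its top, 16 mm below this point, 29 mm at its foot on the strap's washer, 29 mm below this point.
- knob_right_grip (a point): the same for the right knob.
- knob_left_wing (a point): one end of the left knob's wing, 33 mm from its axis, at pinching height.
- knob_right_wing (a point): the same for the right knob.

How it is judged:
By the outcome, as a careful person would: the job done as asked, in the order asked, and still so for the second after the job is handed in, while the arm keeps its last pose, push and grip.
It also fails if it takes over 64 s, if anything falls off the work surface, if the arm or the gripper's body presses on something with over 40 N, if the wrist force passes 120 N, or if a joint passes its speed limit or range.

## Working session

There is one attempt and no reset: what is moved stays moved. The work goes in short steps, Python scripts to look and compute and a shell command to move; the robot and the scene stay as the last step left them, time stands still between calls to the robot, and variables do not carry over. Pictures are saved under pics/ and viewed, at most 10 in all, crops included, and the job is handed in when it is done.

```bash
ls; mkdir -p pics
python3 - <<'E'
from plant import robot, vision
import cv2,numpy as np
s=robot.read_state();print(s)
for n in("top","scene"):
    c=vision.read_camera(n);cv2.imwrite(f"pics/{n}0.png",c["image"][:,:,::-1])
    print(n,c["fx"],c["cx"],c["cy"],np.round(c["R"],4).tolist(),np.round(c["t"],4))
    np.savez(f"{n}0.npz",**c)
E
```

```text
inch.py
pics
plant.py
{'t': 0.0, 'q': array([-1.31841173e+00,  1.31125660e-01,  1.48930302e+00,  1.21245155e-05,
        1.52299570e+00, -8.53965323e-02]), 'dq': array([ 0.00058885, -0.00036343, -0.00105652,  0.00159615, -0.0012009 ,
       -0.00189725]), 'joint_torque': array([-7.56266381e-04, -5.59842718e+01, -4.91758382e+01,  7.68185430e-02,
        3.56842065e-02, -1.11015415e-04]), 'tool_pos': array([ 0.19872896, -0.56556309,  0.23959559]), 'orientation': array([-3.09509341e+00, -5.27758646e-01,  2.20870729e-04]), 'force': array([-0.03092844, -0.25373134, -0.22917343]), 'wrist_torque': array([-0.01149637,  0.02646936, -0.00189959]), 'gripper_force': 0.0, 'opening': 0.09267193458648097}
top 549.3479630759653 312.14475673113515 245.64636375046155 [[-0.0272, -0.9995, 0.0188], [-0.9804, 0.023, -0.1958], [0.1953, -0.0237, -0.9805]] [0.0291 0.5553 0.8362]
scene 571.3199620612313 324.4589903130696 239.99287546658408 [[-0.8127, -0.5827, -0.008], [-0.2416, 0.3493, -0.9053], [0.5303, -0.7338, -0.4246]] [0.4643 0.2043 0.6179]
```

View pics/top0.png

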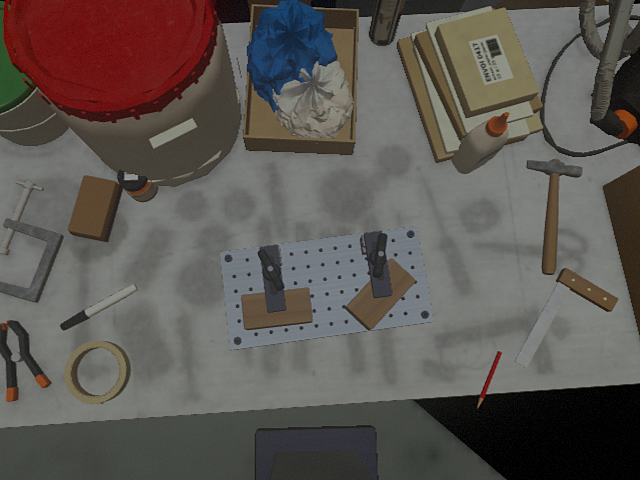

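View pics/scene0.png

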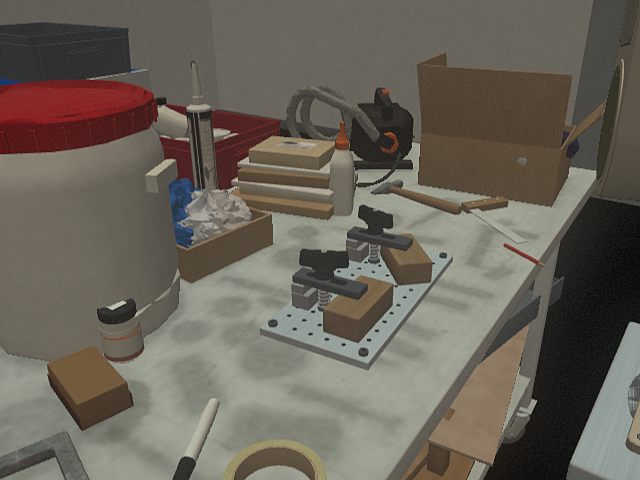

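The top view shows two clamps: the left one (knob at about 270,268) over a square blank, and the right one (knob at about 377,255) over the crooked blank (380,293). In the scene view the right knob is at about (376,218). Next I zoom in on the right knob and triangulate it.

```bash
cat > h.py <<'E'
import numpy as np,cv2
def load(n): return dict(np.load(n))
def ray(c,p):
    R,t=c["R"],c["t"];o=-R.T@t
    d=R.T@np.array([(p[0]-c["cx"])/c["fx"],(p[1]-c["cy"])/c["fy"],1]);return o,d/np.linalg.norm(d)
def onz(c,p,z):
    o,d=ray(c,p);return o+d*(z-o[2])/d[2]
def tri(a,p,b,q):
    o1,d1=ray(a,p);o2,d2=ray(b,q)
    s=np.linalg.lstsq(np.c_[d1,-d2],o2-o1,rcond=None)[0]
    x,y=o1+d1*s[0],o2+d2*s[1];return (x+y)/2,np.linalg.norm(x-y)
def proj(c,X):
    v=c["R"]@np.array(X)+c["t"];return np.array([c["fx"]*v[0]/v[2]+c["cx"],c["fy"]*v[1]/v[2]+c["cy"]])
E
python3 - <<'E'
from h import *
T=load("top0.npz");S=load("scene0.npz")
a=T["image"][225:335,335:435];b=S["image"][195:295,335:445]
a=cv2.resize(a,(400,440),interpolation=cv2.INTER_CUBIC);b=cv2.resize(b,(400,364),interpolation=cv2.INTER_CUBIC)
o=np.zeros((440,800,3),np.uint8);o[:,:400]=a;o[:364,400:]=b
cv2.imwrite("pics/crop.png",cv2.convertScaleAbs(o[:,:,::-1],alpha=1.8))
# blank angle: mask wood in right region, and left
for n,(x0,y0,x1,y1) in dict(L=(235,285,318,335),R=(335,255,425,335)).items():
    im=T["image"][y0:y1,x0:x1];h=cv2.cvtColor(im,cv2.COLOR_RGB2HSV)
    m=cv2.inRange(h,(5,60,30),(25,255,255))
    k=max(cv2.findContours(m,0,2)[0],key=cv2.contourArea)
    q=cv2.boxPoints(cv2.minAreaRect(k))+[x0,y0];w=np.array([onz(T,p,.045)for p in q]);print(n,q.round().tolist(),w.round(3).tolist())
corners=[onz(T,p,.012) for p in((228,258),(410,234),(425,315),(237,341))];print(np.round(corners,3))
E
```

```text
L [[240.0, 295.0], [308.0, 287.0], [312.0, 322.0], [244.0, 330.0]] [[0.48, 0.132, 0.045], [0.489, 0.023, 0.045], [0.434, 0.018, 0.045], [0.424, 0.126, 0.045]]
R [[344.0, 308.0], [391.0, 257.0], [416.0, 280.0], [369.0, 331.0]] [[0.455, -0.034, 0.045], [0.535, -0.114, 0.045], [0.496, -0.152, 0.045], [0.417, -0.072, 0.045]]
[[ 0.546  0.157  0.012]
 [ 0.581 -0.154  0.012]
 [ 0.442 -0.171  0.012]
 [ 0.408  0.141  0.012]]
```

View pics/crop.png

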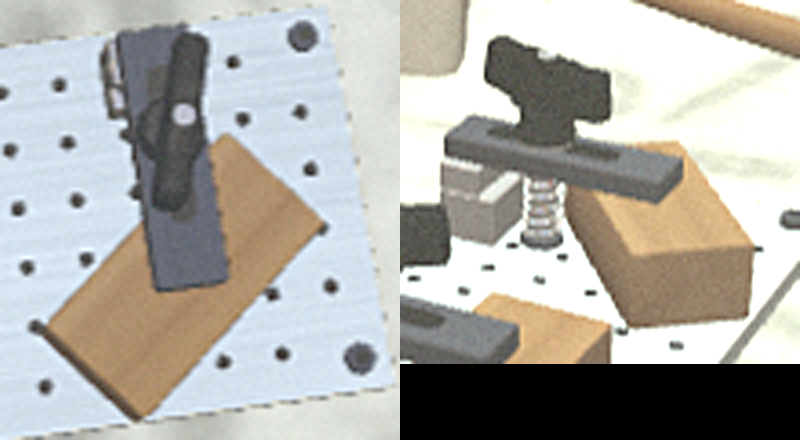

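Run:
```python
from h import *
from plant import robot, vision
from scipy.spatial.transform import Rotation as Ro
T=load("top0.npz");S=load("scene0.npz")
for n,p,q in(("stud",(381,253.5),(375.1,209.3)),("far",(383,236),(361.6,211)),("near",(378.3,274),(390,221)),
  ("L hub dot",(270,268),(324,250))):print(n,*tri(T,p,S,q))
e=[onz(T,p,.104) for p in((383,234.5),(378,275))];print(e,np.linalg.norm(e[0]-e[1]))
d=e[0]-e[1];print("wing ang",np.degrees(np.arctan2(d[1],d[0])))
c=np.array([onz(T,p,.012) for p in((228,258),(410,234),(425,315),(237,341))]).mean(0);print("plate c",c)
u=np.array([.311,.035])*0+np.array([.988,.111]);a=np.arctan2(.0350,.311);ux=np.array([np.cos(a),np.sin(a)]);uy=np.array([-ux[1],ux[0]])
print("stud expected from plate",c[:2]+.027*ux-.085*uy,np.degrees(a))
s=robot.read_state();print(Ro.from_rotvec(s["orientation"]).as_matrix().round(3))
```

```text
stud [ 0.53211071 -0.08834315  0.10405558] 0.0018935669175573423
far [ 0.56181058 -0.09480767  0.0920557 ] 0.0015358272837235575
near [ 0.50208354 -0.08441083  0.09229317] 0.001438031797050284
L hub dot [0.51292868 0.08098313 0.10476511] 0.00021643273664705622
[array([ 0.56092685, -0.09341545,  0.104     ]), array([ 0.49824535, -0.08250588,  0.104     ])] 0.06362380343548688
wing ang -9.873298735703465
plate c [ 0.49427768 -0.0067637   0.012     ]
stud expected from plate [ 0.53061422 -0.08821096] 6.42106082349074
[[ 0.943  0.331 -0.   ]
 [ 0.331 -0.943  0.002]
 [ 0.    -0.002 -1.   ]]
```

Units first: shifts go in shares of 0.3 m and turns go in shares of 2 pi rad. So -0.146 rad / 6.2832 = -0.0232.

```bash
python3 inch.py '[{"finger_gap": 0.05, "rz": -0.0232}, {"finger_gap": 0.05, "rz": -0.0232}, {"finger_gap": 0.05, "rz": -0.0232}, {"finger_gap": 0.05, "rz": -0.0232}, {"finger_gap": 0.05, "rz": -0.0232}, {"finger_gap": 0.05, "rz": -0.0232}, {"finger_gap": 0.05, "rz": -0.0232}, {"finger_gap": 0.05, "rz": -0.0232}, {"finger_gap": 0.05, "rz": -0.0232}, {"finger_gap": 0.05, "rz": -0.0232}, {"finger_gap": 0.05, "rz": -0.0232}, {"finger_gap": 0.05, "rz": -0.0232}, {"finger_gap": 0.05, "rz": -0.0232}, {"finger_gap": 0.05, "rz": -0.0232}, {"finger_gap": 0.05, "rz": -0.0232}, {"finger_gap": 0.05, "rz": -0.0232}, {"finger_gap": 0.05, "rz": -0.0232}, {"finger_gap": 0.05, "rz": -0.0232}, {"finger_gap": 0.05}]'
cat > st.py <<'E'
from h import *
from plant import robot, vision
from scipy.spatial.transform import Rotation as Ro
def st(target=None,yaw=None):
    s=robot.read_state();R=Ro.from_rotvec(s["orientation"]).as_matrix();y=np.arctan2(R[1,0],R[0,0])
    print("t",round(s["t"],2),"tcp",s["tool_pos"].round(4),"yaw",round(y,4),"q",s["q"].round(3),"F",s["force"].round(1),"M",s["wrist_torque"].round(3),"open",round(s["opening"],4),"g",s["gripper_force"])
    if target is not None:
        print("delta tool",(R.T@(np.array(target)-s["tool_pos"])).round(4))
    return s,R
if __name__=="__main__":
    import sys
    st([float(v) for v in sys.argv[1:]] or None)
E
python3 st.py .531 -.0883 .20
```

```text
t: 2.0
tool_pos: [0.2134, -0.5614, 0.2398]
orientation: [-0.311, -3.112, 0.007]
force: [-0.1, -0.2, 0.2]
opening: 0.0501
gripper_force: 0.0
t 2.0 tcp [ 0.2134 -0.5614  0.2398] yaw 2.9426 q [-1.284  0.134  1.485 -0.015  1.523 -2.655] F [-0.1 -0.2  0.2] M [ 0.01  -0.117 -0.049] open 0.0501 g 0.0
delta tool [-0.2183  0.5268  0.0337]
```

Scaled: 0.0376 m / 0.3 = 0.1253, -0.0156 m / 0.3 = -0.052.

```bash
python3 inch.py '[{"finger_gap": 0.05, "d": [-0.052, 0.1253, 0.008]}, {"finger_gap": 0.05, "d": [-0.052, 0.1253, 0.008]}, {"finger_gap": 0.05, "d": [-0.052, 0.1253, 0.008]}, {"finger_gap": 0.05, "d": [-0.052, 0.1253, 0.008]}, {"finger_gap": 0.05, "d": [-0.052, 0.1253, 0.008]}, {"finger_gap": 0.05, "d": [-0.052, 0.1253, 0.008]}, {"finger_gap": 0.05, "d": [-0.052, 0.1253, 0.008]}, {"finger_gap": 0.05, "d": [-0.052, 0.1253, 0.008]}, {"finger_gap": 0.05, "d": [-0.052, 0.1253, 0.008]}, {"finger_gap": 0.05, "d": [-0.052, 0.1253, 0.008]}, {"finger_gap": 0.05, "d": [-0.052, 0.1253, 0.008]}, {"finger_gap": 0.05, "d": [-0.052, 0.1253, 0.008]}, {"finger_gap": 0.05, "d": [-0.052, 0.1253, 0.008]}, {"finger_gap": 0.05, "d": [-0.052, 0.1253, 0.008]}, {"finger_gap": 0.05}, {"finger_gap": 0.05}]'
python3 - <<'E'
from st import *
s,R=st([.531,-.0883,.18]);print(R.round(4))
c=vision.read_camera("wrist");np.savez("w1.npz",**c);cv2.imwrite("pics/w1.png",c["image"][:,:,::-1])
print(proj(c,[.531,-.0883,.104]))
E
```

```text
t: 3.6
tool_pos: [0.5299, -0.0889, 0.1996]
orientation: [-0.307, -3.111, 0.009]
force: [-0.3, -0.7, -0.6]
opening: 0.0498
gripper_force: 0.0
t 3.6 tcp [ 0.5299 -0.0889  0.1996] yaw 2.9447 q [-0.256 -0.002  1.702 -0.008  1.456 -1.629] F [-0.3 -0.7 -0.6] M [ 0.016 -0.147  0.001] open 0.0498 g 0.0
delta tool [-0.0013  0.0009  0.0196]
[[-0.9806  0.1955 -0.0155]
 [ 0.1956  0.9807 -0.0043]
 [ 0.0144 -0.0073 -0.9999]]
[319.87097749 249.31489078]
```

View pics/w1.png

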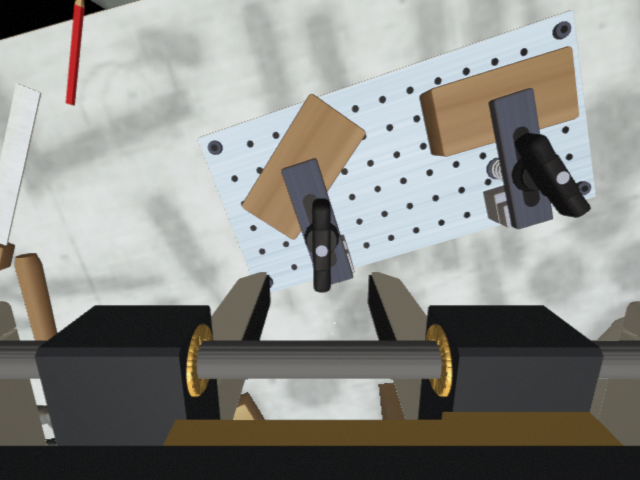

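The wrist view shows the right wing pointing almost straight up the image, with its stud at (321,250), matching the prediction (320,249). It is midway between the fingers (268 and 372).

Run:
```python
from st import *
c=load("w1.npz");im=c["image"];T=load("top0.npz")
m=cv2.inRange(cv2.cvtColor(im,cv2.COLOR_RGB2GRAY)[195:296,290:355],0,26)
k=max(cv2.findContours(m,0,2)[0],key=cv2.contourArea);r=cv2.minAreaRect(k);print(r)
pts=k[:,0]+[290,195]
a,b=pts[pts[:,1].argmin()],pts[pts[:,1].argmax()];print(a,b)
A,B=onz(c,a,.1),onz(c,b,.1);d=B-A;print(A,B,np.linalg.norm(d),"yaw",np.arctan2(-d[1],-d[0]))
print("stud",tri(c,(321,250),T,(381,253.5)),onz(c,(321,250),.104))
```

```text
((31.14591407775879, 9.165369987487793), (16.405488967895508, 10.666687965393066), 3.5763344764709473)
[317 199] [329 210]
[ 0.4957333  -0.08341391  0.1       ] [ 0.50502084 -0.0766395   0.1       ] 0.011495697143203492 yaw -2.5114005477771757
stud (array([ 0.52981726, -0.08746649,  0.11084191]), np.float64(0.0006962627836920175)) [ 0.53165659 -0.08760727  0.104     ]
```

Scaled: 0.02 m / 0.3 = 0.0667, -0.0023 m / 0.3 = -0.0077, -0.015 rad / 6.2832 = -0.0024.

```bash
python3 inch.py '[{"finger_gap": 0.05, "d": [-0.0077, 0.006, 0.0667], "rz": -0.0024}, {"finger_gap": 0.05, "d": [0, 0, 0.0667]}, {"finger_gap": 0.05, "d": [0, 0, 0.0667]}, {"finger_gap": 0.05, "d": [0, 0, 0.0553]}, {"finger_gap": 0.05, "d": [0, 0, 0.0333]}, {"finger_gap": 0.05, "d": [0, 0, 0.0333]}, {"finger_gap": 0.05}, {"finger_gap": 0.05}]'
python3 - <<'E'
from st import *
s,R=st([.531,-.088,.103])
c=vision.read_camera("wrist");np.savez("w2.npz",**c);cv2.imwrite("pics/w2.png",c["image"][:,:,::-1])
E
```

```text
t: 4.45
tool_pos: [0.5314, -0.089, 0.104]
orientation: [-0.288, -3.115, 0.009]
force: [1.0, -0.0, -0.2]
opening: 0.0501
gripper_force: 0.0
t 4.45 tcp [ 0.5314 -0.089   0.104 ] yaw 2.9571 q [-0.256  0.088  1.791 -0.008  1.275 -1.64 ] F [ 1.  -0.  -0.2] M [ 0.113 -0.212  0.009] open 0.0501 g 0.0
delta tool [0.0005 0.0009 0.001 ]
```

View pics/w2.png

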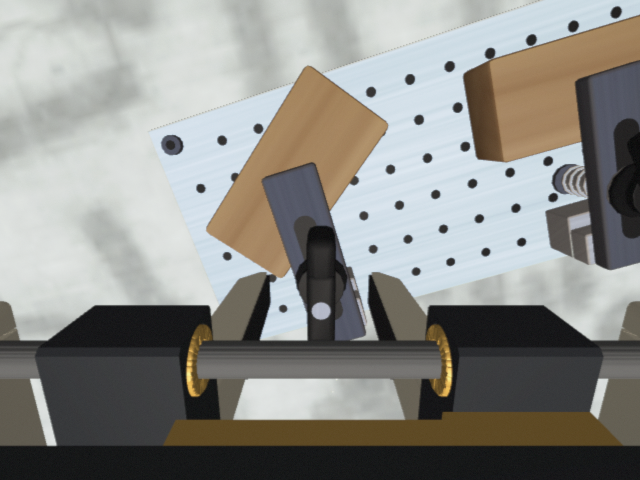

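The wing stands midway between the fingers, with its stud at (321,311) and the pads at 268 and 372. I close now.

Scaled: 0.001 m / 0.3 = 0.0033, 0.0009 m / 0.3 = 0.003.

```bash
python3 inch.py '[{"finger_gap": 0.03, "d": [0.0017, 0.003, 0.0033]}, {"finger_gap": 0.0}, {"finger_gap": 0.0}, {"finger_gap": 0.0}, {"finger_gap": 0.0}, {"finger_gap": 0.0}, {"finger_gap": 0.0}]' 40
python3 st.py .531 -.088 .103
```

```text
t: 5.2
tool_pos: [0.5309, -0.0877, 0.1026]
orientation: [-0.288, -3.114, 0.009]
force: [-1.5, -0.4, -0.0]
opening: 0.0128
gripper_force: 40.0
t 5.2 tcp [ 0.5309 -0.0877  0.1026] yaw 2.9574 q [-0.254  0.088  1.794 -0.008  1.273 -1.638] F [-1.5 -0.4 -0. ] M [-0.019 -0.137  0.034] open 0.0128 g 40.00066507466613
delta tool [-0.0002 -0.0002 -0.0004]
```

Scaled: 0.00003 m / 0.3 = 0.0001, 0.1 rad / 6.2832 = 0.0159.

```bash
python3 inch.py '[{"finger_gap": 0, "d": [0, 0, 0.0001], "rz": 0.0159}, {"finger_gap": 0, "d": [0, 0, 0.0001], "rz": 0.0159}, {"finger_gap": 0, "d": [0, 0, 0.0001], "rz": 0.0159}, {"finger_gap": 0, "d": [0, 0, 0.0001], "rz": 0.0159}, {"finger_gap": 0, "d": [0, 0, 0.0001], "rz": 0.0159}, {"finger_gap": 0, "d": [0, 0, 0.0001], "rz": 0.0159}, {"finger_gap": 0, "d": [0, 0, 0.0001], "rz": 0.0159}, {"finger_gap": 0, "d": [0, 0, 0.0001], "rz": 0.0159}, {"finger_gap": 0, "d": [0, 0, 0.0001], "rz": 0.0159}, {"finger_gap": 0, "d": [0, 0, 0.0001], "rz": 0.0159}, {"finger_gap": 0, "d": [0, 0, 0.0001], "rz": 0.0159}, {"finger_gap": 0, "d": [0, 0, 0.0001], "rz": 0.0159}, {"finger_gap": 0, "d": [0, 0, 0.0001], "rz": 0.0159}, {"finger_gap": 0, "d": [0, 0, 0.0001], "rz": 0.0159}, {"finger_gap": 0, "d": [0, 0, 0.0001], "rz": 0.0159}, {"finger_gap": 0, "d": [0, 0, 0.0001], "rz": 0.0159}, {"finger_gap": 0, "d": [0, 0, 0.0001], "rz": 0.0159}]'
python3 st.py .531 -.088 .103;python3 inch.py '[{"finger_gap": 0, "rz": 0.008}, {"finger_gap": 0, "rz": 0.008}, {"finger_gap": 0, "rz": 0.008}, {"finger_gap": 0, "rz": 0.008}]'>/dev/null
python3 st.py .531 -.088 .103
```

```text
t: 6.9
tool_pos: [0.5324, -0.087, 0.1022]
orientation: [-2.541, -1.841, 0.017]
force: [7.5, 1.7, -4.6]
opening: 0.0127
gripper_force: 40.0
t 6.9 tcp [ 0.5324 -0.087   0.1022] yaw 1.2537 q [-0.253  0.089  1.793 -0.006  1.269  0.066] F [ 7.5  1.7 -4.6] M [ 0.598 -1.845  0.132] open 0.0127 g 39.99384820461273
delta tool [-0.0014 -0.001  -0.0008]
t 7.3 tcp [ 0.5326 -0.0871  0.1022] yaw 1.0558 q [-0.253  0.089  1.793 -0.006  1.269  0.264] F [ 9.   1.  -6.4] M [ 0.419 -2.004  0.169] open 0.0125 g 39.98812973499298
delta tool [-0.0016 -0.001  -0.0008]
```

Scaled: 0.0013 m / 0.3 = 0.0043, 0.0007 m / 0.3 = 0.0023, 0.05 rad / 6.2832 = 0.008.

```bash
q(){ python3 -c "
from plant import robot, vision
s=robot.read_state();print(round(s['t'],2),'q6',s['q'][5].round(4),'q1',s['q'][0].round(4),'Mz',s['wrist_torque'][2].round(3),'F',s['force'].round(1),'op',round(s['opening'],5))"; }
python3 inch.py '[{"finger_gap": 0, "d": [0.0023, 0.0043, 0.001]}, {"finger_gap": 0, "rz": 0.008}, {"finger_gap": 0, "rz": 0.008}]'>/dev/null;q
python3 inch.py '[{"finger_gap": 0, "d": [0, 0, 0.0001], "rz": 0.008}, {"finger_gap": 0, "rz": 0.008}]'>/dev/null;q
python3 inch.py '[{"finger_gap": 0, "d": [0, 0, 0.0001], "rz": 0.008}, {"finger_gap": 0, "rz": 0.008}]'>/dev/null;q
python3 inch.py '[{"finger_gap": 0, "d": [0, 0, 0.0001], "rz": 0.008}, {"finger_gap": 0, "rz": 0.008}]'>/dev/null;q
```

```text
7.6 q6 0.3637 q1 -0.2525 Mz 0.131 F [1.2 1.7 0.6] op 0.01271
7.8 q6 0.4638 q1 -0.2526 Mz 0.101 F [0.5 2.3 0.4] op 0.01274
8.0 q6 0.5638 q1 -0.2527 Mz 0.16 F [ 2.1  1.6 -0.6] op 0.01286
8.2 q6 0.6638 q1 -0.2527 Mz 0.075 F [2.5 1.1 0.8] op 0.01306
```

```bash
cat > q.py <<'E'
from plant import robot, vision
s=robot.read_state();print(round(s['t'],2),'q6-q1',(s['q'][5]-s['q'][0]).round(4),'Mz',s['wrist_torque'][2].round(3),'F',s['force'].round(1),'op',round(s['opening'],5))
E
python3 inch.py '[{"finger_gap": 0, "rz": 0.008}]'>/dev/null;python3 q.py
python3 inch.py '[{"finger_gap": 0, "rz": 0.008}]'>/dev/null;python3 q.py
python3 inch.py '[{"finger_gap": 0, "rz": 0.008}]'>/dev/null;python3 q.py
python3 inch.py '[{"finger_gap": 0, "rz": 0.008}]'>/dev/null;python3 q.py
python3 inch.py '[{"finger_gap": 0, "rz": 0.008}]'>/dev/null;python3 q.py
python3 inch.py '[{"finger_gap": 0, "rz": 0.008}]'>/dev/null;python3 q.py
```

```text
8.3 q6-q1 0.9665 Mz 0.159 F [ 2.8  0.6 -0.5] op 0.01296
8.4 q6-q1 1.0166 Mz 0.109 F [ 1.9  2.  -0.5] op 0.01234
8.5 q6-q1 1.0666 Mz 0.098 F [ 2.9  0.8 -0.7] op 0.01295
8.6 q6-q1 1.1166 Mz 0.087 F [ 3.1  0.6 -0.4] op 0.01287
8.7 q6-q1 1.1666 Mz 0.145 F [ 3.6  0.9 -0.9] op 0.01253
8.8 q6-q1 1.2167 Mz 0.112 F [ 4.1 -0.4 -0.7] op 0.01272
```

Scaled: 0.00003 m / 0.3 = 0.0001, 0.05 rad / 6.2832 = 0.008.

```bash
python3 inch.py '[{"finger_gap": 0, "d": [0, 0, 0.0001], "rz": 0.008}, {"finger_gap": 0, "rz": 0.008}]'>/dev/null;python3 q.py
python3 inch.py '[{"finger_gap": 0, "d": [0, 0, 0.0001], "rz": 0.008}, {"finger_gap": 0, "rz": 0.008}]'>/dev/null;python3 q.py
python3 inch.py '[{"finger_gap": 0, "d": [0, 0, 0.0001], "rz": 0.008}, {"finger_gap": 0, "rz": 0.008}]'>/dev/null;python3 q.py
python3 inch.py '[{"finger_gap": 0, "d": [0, 0, 0.0001], "rz": 0.008}, {"finger_gap": 0, "rz": 0.008}]'>/dev/null;python3 q.py
```

```text
9.0 q6-q1 1.3168 Mz 0.166 F [ 3.1 -1.  -2.3] op 0.01284
9.2 q6-q1 1.4168 Mz 0.161 F [ 4.2 -0.6 -1.7] op 0.01296
9.4 q6-q1 1.5169 Mz 0.154 F [ 4.  -0.6 -1. ] op 0.01296
9.6 q6-q1 1.617 Mz 0.14 F [ 3.9 -1.8 -1.9] op 0.0129
```

Scaled: 0.00003 m / 0.3 = 0.0001, 0.05 rad / 6.2832 = 0.008.

```bash
python3 inch.py '[{"finger_gap": 0, "d": [0, 0, 0.0001], "rz": 0.008}, {"finger_gap": 0, "rz": 0.008}]'>/dev/null;python3 q.py
python3 inch.py '[{"finger_gap": 0, "d": [0, 0, 0.0001], "rz": 0.008}, {"finger_gap": 0, "rz": 0.008}]'>/dev/null;python3 q.py
python3 inch.py '[{"finger_gap": 0, "d": [0, 0, 0.0001], "rz": 0.008}, {"finger_gap": 0, "rz": 0.008}]'>/dev/null;python3 q.py
```

```text
9.8 q6-q1 1.717 Mz 0.128 F [ 3.6 -2.8 -2.7] op 0.01289
10.0 q6-q1 1.8172 Mz 0.127 F [ 2.7 -2.7 -1.6] op 0.01304
10.2 q6-q1 1.9172 Mz 0.156 F [ 3.6 -3.  -1. ] op 0.01276
```

Scaled: 0.00003 m / 0.3 = 0.0001, 0.05 rad / 6.2832 = 0.008.

```bash
python3 inch.py '[{"finger_gap": 0, "d": [0, 0, 0.0001], "rz": 0.008}, {"finger_gap": 0, "rz": 0.008}]'>/dev/null;python3 q.py
python3 inch.py '[{"finger_gap": 0, "d": [0, 0, 0.0001], "rz": 0.008}]'>/dev/null;python3 q.py
python3 inch.py '[{"finger_gap": 0, "rz": 0.008}]'>/dev/null;python3 q.py
python3 inch.py '[{"finger_gap": 0, "rz": 0.008}]'>/dev/null;python3 q.py
```

```text
10.4 q6-q1 2.0168 Mz 0.678 F [ 2.7 -3.6 -1.3] op 0.01316
10.5 q6-q1 2.0664 Mz 0.791 F [ 1.8 -2.1  2.5] op 0.01333
10.6 q6-q1 2.1162 Mz 0.899 F [ 4.3 -4.4 -2.3] op 0.01411
10.7 q6-q1 2.1661 Mz 1.164 F [ 2.4 -4.1 -0.3] op 0.01469
```

The torque jumps from about 0.15 to 0.68 N m near q6−q1 ≈ 2.01, so the knob is seated after about 3.4 rad. The rest of the turn only twisted the pads on the wing. I back off to 2.01 − 1.57 ≈ 0.44.

Scaled: -0.05 rad / 6.2832 = -0.008.

```bash
python3 inch.py '[{"finger_gap": 0, "rz": -0.008}, {"finger_gap": 0, "rz": -0.008}, {"finger_gap": 0, "rz": -0.008}]'>/dev/null;python3 q.py
python3 inch.py '[{"finger_gap": 0, "rz": -0.008}]'>/dev/null;python3 q.py
python3 inch.py '[{"finger_gap": 0, "d": [0, 0, -0.0001], "rz": -0.0159}, {"finger_gap": 0, "d": [0, 0, -0.0001], "rz": -0.0159}, {"finger_gap": 0, "d": [0, 0, -0.0001], "rz": -0.0159}, {"finger_gap": 0, "d": [0, 0, -0.0001], "rz": -0.0159}, {"finger_gap": 0, "d": [0, 0, -0.0001], "rz": -0.0159}, {"finger_gap": 0, "d": [0, 0, -0.0001], "rz": -0.0159}, {"finger_gap": 0, "d": [0, 0, -0.0001], "rz": -0.0159}, {"finger_gap": 0, "d": [0, 0, -0.0001], "rz": -0.0159}, {"finger_gap": 0, "d": [0, 0, -0.0001], "rz": -0.0159}, {"finger_gap": 0, "d": [0, 0, -0.0001], "rz": -0.0159}, {"finger_gap": 0, "d": [0, 0, -0.0001], "rz": -0.0159}, {"finger_gap": 0, "d": [0, 0, -0.0001], "rz": -0.0159}, {"finger_gap": 0, "d": [0, 0, -0.0001], "rz": -0.0159}, {"finger_gap": 0, "d": [0, 0, -0.0001], "rz": -0.0159}, {"finger_gap": 0, "d": [0, 0, -0.0001], "rz": -0.0159}, {"finger_gap": 0, "rz": -0.0041}, {"finger_gap": 0}, {"finger_gap": 0}]'>/dev/null;python3 q.py
python3 - <<'E'
from h import *
from plant import robot, vision
o=[]
for n in("top","wrist"):
    c=vision.read_camera(n);np.savez(n+"9.npz",**c);o.append(c["image"])
T=cv2.resize(o[0][215:345,220:440],(640,378),interpolation=cv2.INTER_CUBIC)
cv2.imwrite("pics/t9.png",cv2.convertScaleAbs(T[:,:,::-1],alpha=1.6));cv2.imwrite("pics/w9.png",cv2.convertScaleAbs(o[1][:,:,::-1],alpha=1.4))
E
```

```text
11.0 q6-q1 2.0129 Mz 0.252 F [-2.1 -0.9  7.1] op 0.01273
11.1 q6-q1 1.9631 Mz -0.104 F [-3.5  0.8  7. ] op 0.01288
12.9 q6-q1 0.4423 Mz 0.065 F [-3.3 -2.6  5. ] op 0.01269
```

View pics/w9.png

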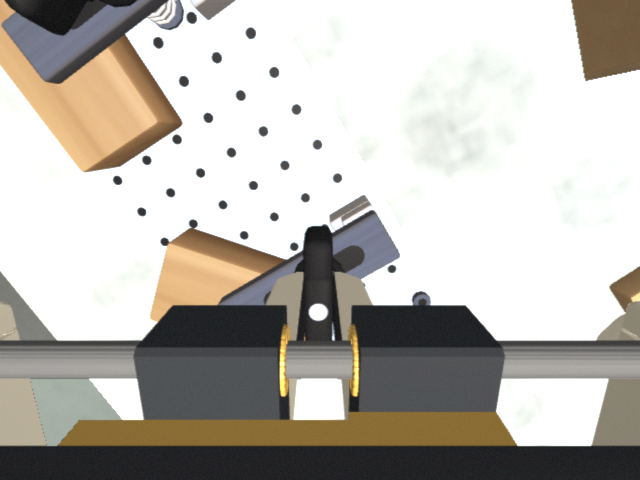

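View pics/t9.png

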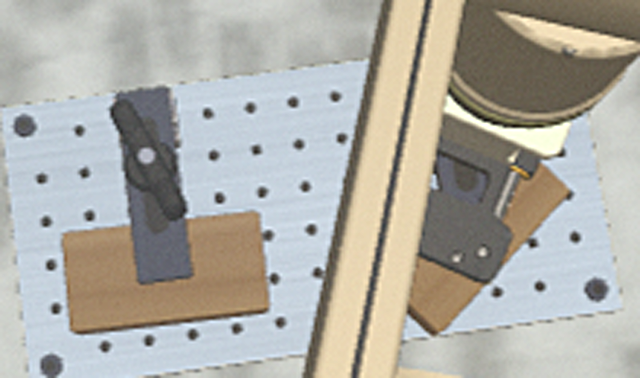

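The wrist view shows the wing lying flush between the closed pads, with its stud at (318,312). The top view shows both blanks unmoved: the right one's corners are still at about (370,330) and (416,281). The left knob is untouched. The unloading torque puts the seat at about 1.97, so I trim 0.03 rad and then hand in.

Scaled: -0.0002 m / 0.3 = -0.0007, -0.03 rad / 6.2832 = -0.0048.

```bash
python3 inch.py '[{"finger_gap": 0, "d": [0, 0, -0.0007], "rz": -0.0048}, {"finger_gap": 0}, {"finger_gap": 0}, {"finger_gap": 0}]' 50;python3 q.py
python3 -c "
from plant import robot, vision
print(robot.close_job())"
```

```text
t: 13.4
tool_pos: [0.5324, -0.0881, 0.1021]
orientation: [-2.623, -1.722, 0.023]
force: [-3.4, -4.1, 4.9]
opening: 0.0126
gripper_force: 50.0
13.4 q6-q1 0.4115 Mz -0.104 F [-3.4 -4.1  4.9] op 0.01258
the job is handed in; nothing more can be done
None
```

I turned the right knob, over the crooked blank, down until it seated, backed it off about a quarter turn (roughly ±2°) and handed in at 13.4 s with it still gripped at 50 N; neither blank nor the left knob had moved in the images, but that blank measured about 38° crooked, not the 16–26° stated.

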